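Weigh a dipped glaze test tile

ROBOT

A 7-joint arm with a two-finger parallel gripper is mounted at the origin on the work surface; the furniture and walls round the work are solid. World frame = base frame: x ahead of the robot, y to its left, z up, the work surface at z = 0. Lengths are in m, angles in rad, forces in N, time in s.
With the tool pointing down it reaches from about 0.4 to 0.85 m from the base axis. Payload 10.4 kg.
Tool frame: the origin (TCP) lies at the very end of the fingers, on their centre line; the grasp point (between the pads) lies 19 mm behind it; z points along the fingers, y is the line along which they close (so a half turn about z gives the same grasp; the last joint's range is limited). The gripper opens to 85 mm and grips with 20 to 120 N. Pads are 22 mm wide; open, the fingers measure 114 mm over their backs; the gripper's body (76 mm by 85 mm) begins 54 mm behind the grasp point. The pads swing forward as they close: fully open they stand 13 mm farther back than shut.
Start: joints at [-1.199, 0.332, -0.065, 1.46, 0.022, 1.35, -0.088], TCP at [0.24, 0.577, 0.231] pointing down, gripper open.
Joint ranges: [-2.6, 2.6], [-0.5, 2.12], [-1.47, 1.34], [0.16, 2.42], [-1.27, 4.41], [0.06, 2.06], [-2.6, 2.6]. Speed limits (rad/s): [2.22, 2.22, 2.79, 2.79, 3.14, 3.14, 3.14].

INTERFACE

Orientations are given as a unit quaternion [x, y, z, w].
In Python, from workcell import * gives the robot as it stands. The module is installed in compiled form; this text tells all that it offers.
- The arm moves only by the tool carry_out, never from a script. Its argument "motion" is a list of rows, each an object with "xyz": the shift along the tool's x, y, z in m, a list of three; "angular": the turn, a rotation vector about the tool's x, y, z in degrees, a list of three. A call has 1 to 12 rows; each row is the pose to reach, as a shift and turn from the pose commanded when the call began, along the tool's axes at that moment; what a row does not reach only later rows make up. A row lasts 1/10 s, in which the tool goes at most 50 mm and 8.59 degrees, less where a joint would pass 70% of its speed; a pose out of reach is approached as far as the arm can. A call with a gripper value outside its range is refused whole. "hand" is the opening, from 0 (shut) to 1 (fully open), set as the call begins (left out, the last holds). The fingers move at their own pace and stop on an object; "grip_force" is the grip in N (left out, the last holds). Time passes only in rows, so rows that repeat a pose let the fingers close. It gives the time, the measured TCP pose, the force, the opening and the grip force at its end, in the units of the state.
- get_obs(): the state, without advancing time (a new reading comes with each control period).
- camera(name): name is "scene" or "top"; returns a dict with "img" (480x640x3 uint8, red, green, blue), "fx", "fy", "cx", "cy" (pixels), "extrinsics" (4x4, takes a point from camera to world coordinates). Camera axes: x right, y up, looking along -z (the intrinsics and any distortion apply to the point x, -y, -z); pixel columns grow to the right and rows downward; lengths in m; the calibration is good to about 2 mm. A picture is of the moment at which its call begins. There is no depth.
- hand_in(): hands the job in; it is judged then, once.
The state is a dict: "clock": time; "joint_pos": joint angles; "joint_velocities": joint speeds; "tau": joint torques, N m; "position": TCP position; "ee_rot": TCP orientation; "ft_force": force on the tool from outside, world axes, zero at the start; "torque": the same for the moment, N m; "grip_width": opening from 0.0 (shut) to 1.0 (fully open); "grasp_force": force on a finger pad.
Only numpy, scipy, OpenCV 4.12 (cv2) and the standard library are available. Lean on these libraries where they do the work, as an engineer would, in place of code of your own. Each camera call takes 0.05 s, during which the arm holds its last target. There are 200 camera calls.

TASK

The check weight is still on the dial scale: take it off and stand it upright on the bench. Then draw the blue glaze test tile straight up out of its slot in the drying rack, leaving the other tiles in theirs, and stand it in the wire tile stand on the scale's pan, foot behind the front stops, centred and leaning back against the rest. Lower it gently, so that the sprung pan is never driven down to its stop, and leave the tape roll where it is.

Things in the scene. Friction and masses are not known exactly. Their poses are not given: they have to be found in the camera images.
- tile_blue: ceramic test tile with a dark blue glaze and a bare cream clay top margin (30 mm) with two blue dabs over the top edge; a flat plate 8 (x, thickness) x 100 (y, width) x 140 mm (z, height), about 270 g, standing on its 100 mm edge in the rack; origin at the centre of its foot (underside), z up along the tile. Grip it across the 8 mm thickness at the top edge
- tile_green: the same tile in celadon green; origin and axes alike; stays in the rack
- tile_amber: the same tile in brown amber; origin and axes alike; stays in the rack
- tile_rack: fixed wooden drying rack, 184 (x) x 137 (y) x 105 mm high; origin: centre of its underside. Two slotted cheeks on a 10 mm base board guide the tiles' side edges; five slots, 10.5 mm wide, at x = -64, -32, 0, 32, 64 mm. The tiles stand on the base board in the 1st, 3rd and 5th slots, with 3 mm play across y, and show 45 mm above the cheeks
- scale: fixed cream dial scale, 150 x 150 mm, origin at the centre of its underside; its dial faces -x. The steel pan (160 x 160 mm, 6 mm rim) lies centred above it, its upper face at z = 86 mm when empty
- stand_foot (a point): place of the tile's foot (its width along y, either face forward) on the black 5 mm wire stand on the pan: on top of the two bottom wires, midway between stops and rest and across the stand. Rides with the pan; scale's axes. At y = -30 and 30 mm: front stops at x = -10.5 mm (wire centre), 15 mm high; rest from x = 10.5 mm, leaning 12 degrees to +x, 77 mm high. 16 mm free for the foot
- scale_pan (a joint): travel of the sprung pan, m: 0 empty, growing downward by 1.5 mm per 100 g; stop at 0.016
- check_weight: brass 500 g check weight, standing on the front part of the pan, in front of the tile stand: a cylinder 40 mm in diameter and 46 mm high, a neck, and a knob 26 mm in diameter from 54 to 74 mm; origin at the centre of its underside, z up
- tape_roll_green: loose roll of green tape, 97 mm across, 24 mm high, lying on the bench beyond the work; origin at the centre of its underside
Not all that is in view belongs to the job. Leave any green or purple look-alike of the check_weight alone.

How it is judged:
On the way, in this order (a step that is already met when the one before it is completed fails the run):
1. the check weight stands upright on the bench, off the scale (height (world z) of check_weight below 0.006 m and angle between check_weight's own z axis and vertical below 0.1 rad and linear speed of check_weight below 0.03 m/s), for 0.2 s.
2. the blue tile has been drawn up clear of the rack, upright (z of tile_blue in the frame of tile_rack above 0.106 m and angle between tile_blue's own z axis and vertical below 0.5 rad), for 0.1 s.
At the end, for the whole second after the job is handed in: Blue tile at rest on the stand's bottom wires, foot within 9 mm of its middle front to back and 12 mm across, square within 0.12 rad, leaning 0.12 to 0.42 rad; pan joint 2 to 6.6 mm. Check weight upright on the bench. Other tiles moved under 15 mm, tape roll under 30 mm (x of tile_blue in the frame of stand_foot between -0.009 and 0.009 m and y of tile_blue in the frame of stand_foot between -0.012 and 0.012 m and z of tile_blue in the frame of stand_foot between -0.003 and 0.004 m and angle between the y axis of tile_blue and the y axis of stand_foot, either way round below 0.12 rad and angle between tile_blue's own z axis and vertical between 0.12 and 0.42 rad and linear speed of each of tile_blue, check_weight below 0.02 m/s and value of joint scale_pan between 0.002 and 0.0066 m and height (world z) of check_weight below 0.006 m and angle between check_weight's own z axis and vertical below 0.1 rad and distance of each of tile_green, tile_amber from where it was at the start of the episode below 0.015 m and distance of tape_roll_green from where it was at the start of the episode below 0.03 m); the robot touches nothing.
It fails at once if the sprung pan is driven down to its stop (value of joint scale_pan above 0.0155 m).
It fails at once if another tile is pulled up or knocked out of its slot (distance of any of tile_green, tile_amber from where it was at the start of the episode above 0.015 m).
It fails at once if the blue tile is tipped over (angle between tile_blue's own z axis and vertical above 0.8 rad).
It fails at once if the tape roll is pushed away (distance of tape_roll_green from where it was at the start of the episode above 0.03 m).
It also fails if it takes over 56 s, if anything falls off the work surface, if the arm or the gripper's body presses on something with over 40 N, if the wrist force passes 120 N, or if a joint passes its speed limit or range.

## Working session

There is one attempt and no reset: what is moved stays moved. The work goes in short steps, Python scripts to look and compute and a tool call to move; the robot and the scene stay as the last step left them, time stands still between calls to the robot, and variables do not carry over. Pictures are saved under pics/ and viewed, at most 13 in all, crops included, and the job is handed in when it is done.

Besides the shell and the picture viewer there is one more tool, called after "Call:" in YAML: its name, and indented under it one key for each argument. carry_out: Moves the arm, as the interface text tells. Its arguments: {"type":"object","properties":{"motion":{"type":"array"},"hand":{"type":"number"},"grip_force":{"type":"number"}},"required":["motion"]}

```bash
mkdir -p pics
python3 - <<'E'
from workcell import *
import cv2,numpy as np
np.set_printoptions(precision=4,suppress=True)
for n in("scene","top"):
    c=camera(n);cv2.imwrite(f"pics/{n}0.png",c["img"][:,:,::-1]);print(n,c["fx"],c["fy"],c["cx"],c["cy"],[k for k in c]);print(c["extrinsics"])
o=get_obs();print(o)
E
```

```text
scene 470.0047408520296 470.0047408520296 319.5490042031385 238.23446159621847 ['img', 'fx', 'fy', 'cx', 'cy', 'extrinsics']
[[ 0.7719  0.4555 -0.4435  0.2288]
 [-0.6358  0.5558 -0.5357 -0.5768]
 [ 0.0025  0.6954  0.7186  0.6972]
 [ 0.      0.      0.      1.    ]]
top 535.0409020137912 535.0409020137912 318.8597982753138 242.50788051344256 ['img', 'fx', 'fy', 'cx', 'cy', 'extrinsics']
[[ 0.0273  0.9805 -0.1947  0.4667]
 [-0.9992  0.0324  0.0228 -0.0895]
 [ 0.0287  0.1939  0.9806  0.9243]
 [ 0.      0.      0.      1.    ]]
{'clock': 0.1, 'joint_pos': array([-1.1986,  0.3328, -0.0647,  1.4609,  0.0216,  1.3499, -0.0885]), 'joint_velocities': array([ 0.0012, -0.0021,  0.0008, -0.0022, -0.0026, -0.0006,  0.001 ]), 'tau': array([  0.0008, -62.6744,   0.0489, -39.2431,   0.0164,   0.0069,
         0.    ]), 'position': array([0.2403, 0.5766, 0.2306]), 'ee_rot': array([ 0.1961,  0.9806, -0.0006, -0.0001]), 'ft_force': array([ 1.0487,  0.256 , -1.0496]), 'torque': array([-0.0282,  0.0036, -0.    ]), 'grasp_force': 0.0, 'grip_width': 0.998379080701912}
```

View pics/scene0.png

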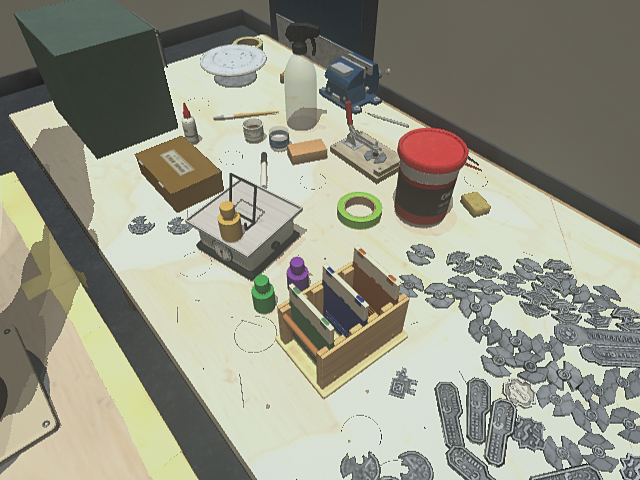

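View pics/top0.png

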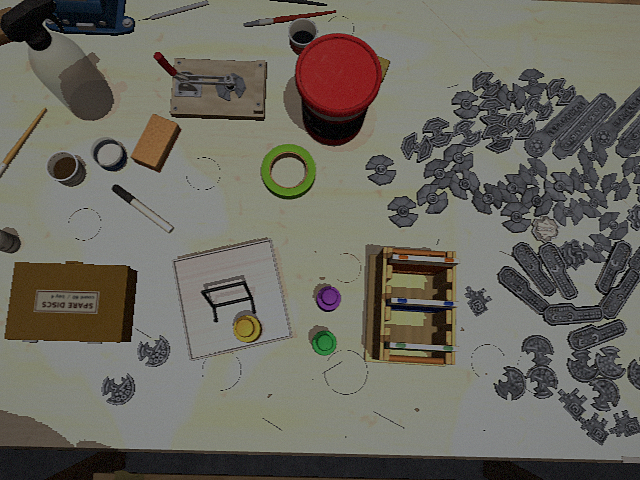

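The top view shows the brass check weight on the pan at (247,326), the rack at (412,305) with the blue-dabbed tile in the middle slot at (404,301)–(443,303), and the tape at (288,171). The scene view shows the weight at (230,220), the blue tile's top edge from (326,268) to (366,312), and the wire stand behind the weight.

Possible mix-ups, by top-view pixel:
- **Weight:** brass (247,326), green (324,342) or purple (328,297). I choose brass, the one on the pan.
- **Tile:** green dabs (418,347), blue dabs (424,302) or amber/red dabs (420,257). I choose blue, in the middle.

Next is a close crop of each.

```bash
cat > h.py <<'E'
import numpy as np,cv2
from workcell import *
np.set_printoptions(precision=4,suppress=True)
def ray(c,u,v):
    E=c["extrinsics"];d=np.array([(u-c["cx"])/c["fx"],-(v-c["cy"])/c["fy"],-1]);return E[:3,3],E[:3,:3]@d
def plane(c,p,z):
    o,d=ray(c,*p);return o+d*(z-o[2])/d[2]
def two(a,p,b,q):
    o1,d1=ray(a,*p);o2,d2=ray(b,*q);t=np.linalg.lstsq(np.c_[d1,-d2],o2-o1,rcond=None)[0]
    A=o1+d1*t[0];B=o2+d2*t[1];return (A+B)/2,np.linalg.norm(A-B)
def proj(c,P):
    E=c["extrinsics"];q=E[:3,:3].T@(np.asarray(P)-E[:3,3]);return np.array([c["cx"]-c["fx"]*q[0]/q[2],c["cy"]+c["fy"]*q[1]/q[2]])
def crop(img,x,y,w,h,s):
    k=cv2.resize(img[y:y+h,x:x+w,::-1],None,fx=s,fy=s,interpolation=cv2.INTER_CUBIC).copy()
    for i in range(0,w,20):cv2.line(k,(i*s,0),(i*s,6),(0,0,255),1);cv2.putText(k,str(x+i),(i*s,18),0,.35,(0,0,255),1)
    for j in range(0,h,20):cv2.line(k,(0,j*s),(6,j*s),(0,0,255),1);cv2.putText(k,str(y+j),(8,j*s+4),0,.35,(0,0,255),1)
    return k
E
python3 - <<'E'
from h import *
t=camera("top")["img"];s=camera("scene")["img"]
cv2.imwrite("pics/c1.png",np.hstack([crop(t,168,232,132,140,3),crop(s,180,165,130,140,3)]))
cv2.imwrite("pics/c2.png",np.hstack([crop(t,360,236,106,140,3),crop(s,270,240,146,140,3)]))
E
```

```text
(no output)
```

View pics/c1.png

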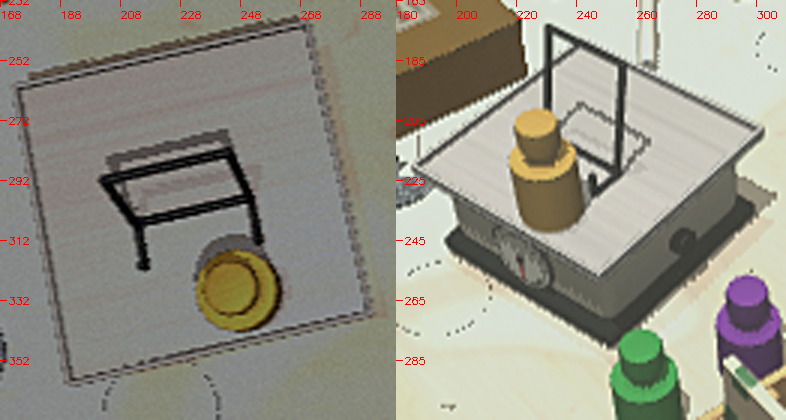

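View pics/c2.png

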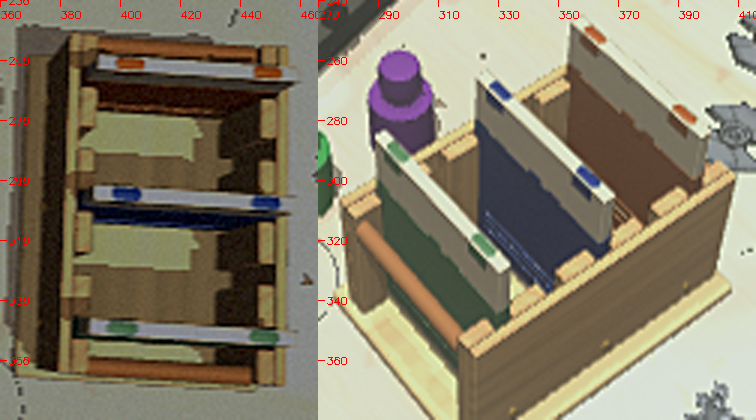

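The crops confirm the choices. The brass weight (knob top at top-view (246,327), scene (227,206)) stands in front of the wire stand. The middle tile has dark blue glaze and two blue dabs, with its top edge from (391,300) to (455,304) in top and (324,264) to (367,303) in scene.

Run:
```python
from h import *
t=camera("top");s=camera("scene")
P=dict(knob=((245.7,327),(227,206)),
 panL=((173.5,260.5),(186.5,220)),panR=((290.5,337.5),(302.5,208.5)),panF=((191,359.5),(248,256.5)),
 restA=((202.5,291.5),(230.5,174.5)),restB=((245.5,282.8),(256,186.5)),
 restfootB=((251.5,298),(254.5,220.5)),
 stopB=((254.5,312),(245.7,224.5)),
 blueL=((391,300),(324.5,264.5)),blueR=((455.5,304),(366.5,304.5)),dabL=((402,300.3),(331,269.5)),dabR=((448.3,303.2),(361,298)),
 greenL=((391,344.5),(290,284.5)),greenR=((456,348.5),(332,329.5)),ambL=((392,256.5),(355.5,248.5)),ambR=((457,261),(398,286)),
 purple=((328,296),(303,259)))
W={}
for k,(a,b) in P.items():
    X,e=two(t,a,s,b);W[k]=X;print(k,X,"err %.4f"%e)
# masks
h=cv2.cvtColor(t["img"],cv2.COLOR_RGB2HSV);m=cv2.inRange(h,(108,120,60),(125,255,255));m[:285]=0;m[310:]=0;m[:,:385]=0;m[:,465:]=0
print("dabs",cv2.connectedComponentsWithStats(m)[2:])
for k in ("panL","panR","panF"):print(k,plane(t,P[k][0],.0845),plane(s,P[k][1],.0845))
c=(W["panL"]+W["panR"])/2;print("pan centre",c, "diag",np.linalg.norm(W["panL"]-W["panR"]))
for a,b in(("panF","panR"),("panF","panL"),("restA","restB"),("blueL","blueR"),("dabL","dabR")):
    d=W[b]-W[a];print(a,b,"len %.4f ang %.2f"%(np.linalg.norm(d),np.degrees(np.arctan2(d[1],d[0]))))
print("stopA@.093",plane(t,(216,320),.0935),"stopB",plane(t,(254.5,312),.0935))
for p in((290,410),(250,400),(330,420),(153,350),(350,290)):print(p,plane(t,p,0))
```

```text
knob [ 0.4934 -0.006   0.1486] err 0.0019
panL [0.5418 0.1545 0.0018] err 0.1383
panR [ 0.5209 -0.1021  0.1923] err 0.1009
panF [ 0.4904  0.071  -0.0438] err 0.1192
restA [0.5415 0.0577 0.1549] err 0.0023
restB [ 0.5562 -0.0036  0.1578] err 0.0009
restfootB [ 0.5418 -0.0063  0.0843] err 0.0004
stopB [ 0.5194 -0.0126  0.0925] err 0.0003
blueL [ 0.539  -0.2149  0.1466] err 0.0006
blueR [ 0.5368 -0.3103  0.1453] err 0.0012
dabL [ 0.5388 -0.2305  0.149 ] err 0.0006
dabR [ 0.5371 -0.2986  0.1486] err 0.0005
greenL [ 0.4743 -0.2141  0.1484] err 0.0028
greenR [ 0.4726 -0.3099  0.143 ] err 0.0002
ambL [ 0.6037 -0.2168  0.1406] err 0.0022
ambR [ 0.6002 -0.3142  0.1415] err 0.0015
purple [ 0.5545 -0.1291  0.0716] err 0.0112
dabs (array([[     0,      0,    640,    480, 307130],
       [   398,    299,      9,      4,     31],
       [   444,    302,      9,      4,     28],
       [   391,    309,     11,      1,     11]], dtype=int32), array([[319.4772, 239.4856],
       [402.1935, 300.2581],
       [448.3214, 303.1786],
       [396.    , 309.    ]]))
panL [0.597  0.1195 0.0845] [0.4436 0.0757 0.0845]
panR [ 0.4826 -0.0693  0.0845] [ 0.6324 -0.0374  0.0845]
panF [0.4453 0.0808 0.0845] [ 0.4821 -0.075   0.0845]
pan centre [0.5314 0.0262 0.0971] diag 0.3202340337798986
panF panR len 0.2943 ang -79.98
panF panL len 0.1082 ang 58.37
restA restB len 0.0630 ang -76.54
blueL blueR len 0.0954 ang -91.28
dabL dabR len 0.0681 ang -91.42
stopA@.093 [0.5056 0.0453 0.0935] stopB [ 0.5195 -0.0128  0.0935]
(290, 410) [ 0.3659 -0.0709  0.    ]
(250, 400) [ 0.3802 -0.0041  0.    ]
(330, 420) [ 0.3517 -0.1376  0.    ]
(153, 350) [0.4571 0.1625 0.    ]
(350, 290) [ 0.5681 -0.1673  0.    ]
```

Scene corners were paired the wrong way round in that script. On the rim plane, both views put the pan centre at about (0.539,0.022) with yaw about 13.8°.

- **Stand foot:** about (0.523,0.0195), from both the stops and the rest.
- **Knob top:** z = 0.149, against 0.1525 expected.
- **Tile tops:** z of about 0.147, against 0.150 expected. The dab midpoint is (0.538,-0.265).

Now a helper to work out the shifts.

```bash
cat >> h.py <<'E'
from scipy.spatial.transform import Rotation as Ro
def go(p,ang,tilt=0):
    "p: TCP, ang: world heading of tool y (deg), tilt: deg about tool x"
    o=get_obs();R0=Ro.from_quat(o["ee_rot"]);a=np.radians(ang)
    y=np.array([np.cos(a),np.sin(a),0]);z=np.array([0,0,-1.]);R=Ro.from_matrix(np.c_[np.cross(y,z),y,z])*Ro.from_euler("x",tilt,degrees=True)
    print("xyz",R0.inv().apply(np.array(p)-o["position"])*1000,"ang",(R0.inv()*R).as_rotvec(degrees=True),"| at",o["position"],"t",o["clock"],"F",o["ft_force"],"w",o["grip_width"])
E
python3 - <<'E'
from h import *
go((.4934,-.006,.25),-76.2)
go((.4934,-.006,.25),20)
s=camera("scene");print(proj(s,(.24,.577,.23)))
t=camera("top");print(plane(t,(324,340),.074))
E
```

```text
xyz [-457.78   -440.6259  -18.7558] ang [ -0.0118   0.0325 143.577 ] | at [0.2403 0.5768 0.231 ] t 0.3 F [-0.4117  1.0907  0.6828] w 0.9973605216983694
xyz [-457.78   -440.6259  -18.7558] ang [-0.025   0.0101 47.377 ] | at [0.2403 0.5768 0.231 ] t 0.3 F [-0.4117  1.0907  0.6828] w 0.9973605216983694
[-36.3855  80.6744]
[ 0.4804 -0.1216  0.074 ]
```

Call:
carry_out:
  motion:
    - {"xyz": [-0.02, -0.02, -0.019], "angular": [0, 0, 5]}
    - {"xyz": [-0.05, -0.048, -0.019], "angular": [0, 0, 13]}
    - {"xyz": [-0.085, -0.082, -0.019], "angular": [0, 0, 21]}
    - {"xyz": [-0.12, -0.115, -0.019], "angular": [0, 0, 29]}
    - {"xyz": [-0.155, -0.15, -0.019], "angular": [0, 0, 37]}
    - {"xyz": [-0.19, -0.182, -0.019], "angular": [0, 0, 45]}
    - {"xyz": [-0.225, -0.216, -0.019], "angular": [0, 0, 53]}
    - {"xyz": [-0.26, -0.25, -0.019], "angular": [0, 0, 61]}
    - {"xyz": [-0.295, -0.284, -0.019], "angular": [0, 0, 69]}
    - {"xyz": [-0.33, -0.318, -0.019], "angular": [0, 0, 77]}
    - {"xyz": [-0.365, -0.351, -0.019], "angular": [0, 0, 85]}
    - {"xyz": [-0.4, -0.385, -0.019], "angular": [0, 0, 93]}
  hand: 0.65

```text
clock: 1.6
position: [0.462, 0.0658, 0.2507]
ee_rot: [0.848, 0.53, 0.001, -0.0]
ft_force: [1.1, -0.4, -0.1]
grip_width: 0.653
grasp_force: 0.0
```

Run:
```python
from h import *
go((.4934,-.006,.22),-76.2)
```

```text
xyz [-50.8816  59.6728  30.6242] ang [-0.0056 -0.0703 50.2594] | at [0.462  0.0658 0.2507] t 1.6 F [ 1.0672 -0.4065 -0.1305] w 0.6531154750199205
```

Call:
carry_out:
  motion:
    - {"xyz": [-0.01, 0.012, 0.0], "angular": [0, 0, 8]}
    - {"xyz": [-0.02, 0.024, 0.0], "angular": [0, 0, 16]}
    - {"xyz": [-0.03, 0.036, 0.005], "angular": [0, 0, 24]}
    - {"xyz": [-0.04, 0.048, 0.015], "angular": [0, 0, 32]}
    - {"xyz": [-0.051, 0.06, 0.025], "angular": [0, 0, 40]}
    - {"xyz": [-0.051, 0.06, 0.031], "angular": [0, 0, 47]}
    - {"xyz": [-0.051, 0.06, 0.031], "angular": [0, 0, 50]}
    - {"xyz": [-0.051, 0.06, 0.031], "angular": [0, 0, 50]}

```text
clock: 2.4
position: [0.4935, -0.0043, 0.2192]
ee_rot: [0.992, 0.125, -0.0, -0.0]
ft_force: [-0.6, 0.6, 0.2]
grip_width: 0.646
grasp_force: 0.0
```

Run:
```python
from h import *
go((.4934,-.006,.128),-76.2)
t=camera("top")["img"];s=camera("scene")["img"]
cv2.imwrite("pics/c3.png",np.hstack([crop(t,168,232,132,140,3),crop(s,170,120,130,140,3)]))
```

```text
xyz [-0.5279  1.581  91.2202] ang [-0.0047  0.0043  0.5235] | at [ 0.4935 -0.0043  0.2192] t 2.4 F [-0.6204  0.5808  0.2443] w 0.6461469442272362
```

View pics/c3.png

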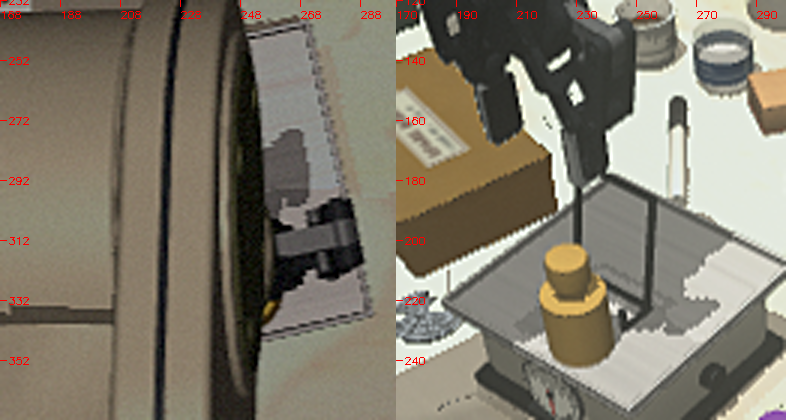

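The picture shows the open fingertips at scene (205,167) and (234,181), straddling the line above the knob (227,206), and clear of the rest.

Call:
carry_out:
  motion:
    - {"xyz": [0, 0.001, 0.015], "angular": [0, 0, 0.5]}
    - {"xyz": [0, 0.0015, 0.035], "angular": [0, 0, 0.5]}
    - {"xyz": [0, 0.0015, 0.055], "angular": [0, 0, 0.5]}
    - {"xyz": [0, 0.0015, 0.075], "angular": [0, 0, 0.5]}
    - {"xyz": [0, 0.0015, 0.086], "angular": [0, 0, 0.5]}
    - {"xyz": [0, 0.0015, 0.091], "angular": [0, 0, 0.5]}
    - {"xyz": [0, 0.0015, 0.091], "angular": [0, 0, 0.5]}

```text
clock: 3.2
position: [0.494, -0.0056, 0.1283]
ee_rot: [0.993, 0.121, -0.0, 0.0]
ft_force: [0.4, -0.2, 0.6]
grip_width: 0.653
grasp_force: 0.0
```

Call:
carry_out:
  motion:
    - {"xyz": [0, 0, 0], "angular": [0, 0, 0]}
    - {"xyz": [0, 0, 0], "angular": [0, 0, 0]}
    - {"xyz": [0, 0, 0], "angular": [0, 0, 0]}
    - {"xyz": [0, 0, 0], "angular": [0, 0, 0]}
    - {"xyz": [0, 0, 0], "angular": [0, 0, 0]}
    - {"xyz": [0, 0, 0], "angular": [0, 0, 0]}
  hand: 0
  grip_force: 50

```text
clock: 3.8
position: [0.4942, -0.0055, 0.1285]
ee_rot: [0.993, 0.121, 0.0, -0.0]
ft_force: [1.4, 0.7, 1.2]
grip_width: 0.286
grasp_force: 49.0
```

Call:
carry_out:
  motion:
    - {"xyz": [0, 0, -0.003], "angular": [0, 0, 0]}
    - {"xyz": [0, 0, -0.007], "angular": [0, 0, 0]}
    - {"xyz": [0, 0, -0.012], "angular": [0, 0, 0]}
    - {"xyz": [0, 0, -0.02], "angular": [0, 0, 0]}
    - {"xyz": [0, 0, -0.03], "angular": [0, 0, 0]}
    - {"xyz": [0, 0, -0.04], "angular": [0, 0, 0]}
    - {"xyz": [0, 0, -0.05], "angular": [0, 0, 0]}
    - {"xyz": [0, 0, -0.05], "angular": [0, 0, 0]}

```text
clock: 4.6
position: [0.4949, -0.0056, 0.1801]
ee_rot: [0.993, 0.121, 0.001, -0.0]
ft_force: [0.5, -0.2, -5.2]
grip_width: 0.281
grasp_force: 49.3
```

Run:
```python
from h import *
go((.41,-.04,.1),-76.2);go((.41,-.04,.1),-90)
```

```text
xyz [-90.8373  13.0139  79.8012] ang [-0.0077 -0.1565  0.0731] | at [ 0.4949 -0.0056  0.1801] t 4.6 F [ 0.4878 -0.2098 -5.2131] w 0.28122455654566003
xyz [-90.8373  13.0139  79.8012] ang [-0.0266 -0.1548 13.8731] | at [ 0.4949 -0.0056  0.1801] t 4.6 F [ 0.4878 -0.2098 -5.2131] w 0.28122455654566003
```

Call:
carry_out:
  motion:
    - {"xyz": [-0.01, 0.001, 0], "angular": [0, 0, 0]}
    - {"xyz": [-0.03, 0.004, 0], "angular": [0, 0, 0]}
    - {"xyz": [-0.055, 0.008, 0], "angular": [0, 0, 0]}
    - {"xyz": [-0.078, 0.011, 0.0], "angular": [0, 0, 0]}
    - {"xyz": [-0.088, 0.013, 0.005], "angular": [0, 0, 0]}
    - {"xyz": [-0.091, 0.013, 0.02], "angular": [0, 0, 0]}
    - {"xyz": [-0.091, 0.013, 0.045], "angular": [0, 0, 0]}
    - {"xyz": [-0.091, 0.013, 0.07], "angular": [0, 0, 0]}
    - {"xyz": [-0.091, 0.013, 0.095], "angular": [0, 0, 0]}
    - {"xyz": [-0.091, 0.013, 0.112], "angular": [0, 0, 0]}
    - {"xyz": [-0.091, 0.013, 0.12], "angular": [0, 0, 0]}
    - {"xyz": [-0.091, 0.013, 0.12], "angular": [0, 0, 0]}

```text
clock: 5.8
position: [0.4079, -0.0403, 0.0574]
ee_rot: [0.993, 0.121, -0.001, 0.0]
ft_force: [0.1, 0.1, -4.0]
grip_width: 0.284
grasp_force: 49.6
```

Call:
carry_out:
  motion:
    - {"xyz": [0, 0, 0.002], "angular": [0, 0, 0]}
    - {"xyz": [0, 0, 0.004], "angular": [0, 0, 0]}
    - {"xyz": [0, 0, 0.006], "angular": [0, 0, 0]}
    - {"xyz": [0, 0, 0.008], "angular": [0, 0, 0]}
    - {"xyz": [0, 0, 0.008], "angular": [0, 0, 0]}

```text
clock: 6.3
position: [0.4094, -0.0398, 0.051]
ee_rot: [0.993, 0.121, 0.001, -0.0]
ft_force: [-2.6, 0.2, 6.2]
grip_width: 0.285
grasp_force: 50.5
```

Call:
carry_out:
  motion:
    - {"xyz": [0, 0, -0.0005], "angular": [0, 0, 0]}
    - {"xyz": [0, 0, -0.001], "angular": [0, 0, 0]}
    - {"xyz": [0, 0, -0.001], "angular": [0, 0, 0]}
    - {"xyz": [0, 0, -0.001], "angular": [0, 0, 0]}
    - {"xyz": [0, 0, -0.001], "angular": [0, 0, 0]}
  hand: 0.6

```text
clock: 6.8
position: [0.4088, -0.0401, 0.0513]
ee_rot: [0.993, 0.121, 0.0, -0.0]
ft_force: [0.5, 0.1, 0.1]
grip_width: 0.598
grasp_force: 0.0
```

Call:
carry_out:
  motion:
    - {"xyz": [0, 0, -0.01], "angular": [0, 0, 0]}
    - {"xyz": [0, 0, -0.03], "angular": [0, 0, 0]}
    - {"xyz": [0, 0, -0.06], "angular": [0, 0, 0]}
    - {"xyz": [0, 0, -0.1], "angular": [0, 0, 0]}
    - {"xyz": [0, 0, -0.14], "angular": [0, 0, 0]}
    - {"xyz": [0, 0, -0.17], "angular": [0, 0, 0]}
    - {"xyz": [0, 0, -0.18], "angular": [0, 0, 0]}
  hand: 0.6

```text
clock: 7.5
position: [0.4099, -0.0403, 0.235]
ee_rot: [0.993, 0.121, 0.003, -0.0]
ft_force: [0.2, -0.2, -0.2]
grip_width: 0.601
grasp_force: 0.0
```

Run:
```python
from h import *
go((.538,-.2645,.23),-1.35)
s=camera("scene")["img"];t=camera("top")
cv2.imwrite("pics/c4.png",np.hstack([crop(s,150,130,130,180,3),crop(t["img"],160,230,130,180,3)]))
```

```text
xyz [ 70.6444 248.3536   5.3136] ang [  0.1921  -0.2598 -74.798 ] | at [ 0.4099 -0.0403  0.235 ] t 7.5 F [ 0.156  -0.1622 -0.2335] w 0.6011543127787831
```

View pics/c4.png

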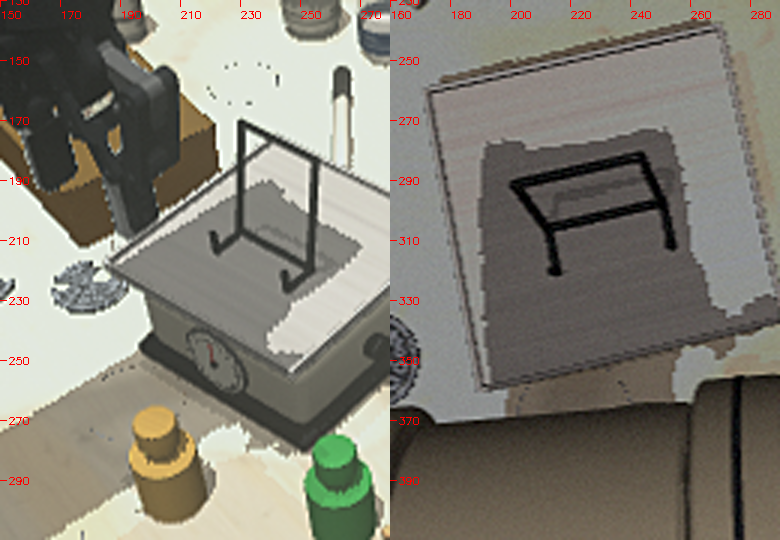

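The brass weight stands upright on the bench at scene (205,285), and the pan has sprung back up. The full stand is now visible, with the stop tips at top (213.7,321) and (253.7,312). I'll refine the stand foot from both views.

Run:
```python
from h import *
t=camera("top");s=camera("scene")
P=dict(stopA=((213.7,320.5),(220.5,208.3)),stopB=((253.7,312),(244.5,221)),restA=((201.5,291.3),(230.3,171)),restB=((244,281.7),(255.3,183)),footA=((212.7,306),(230.3,207.3)),footB=((250.7,297.7),(254,219.5)))
W={}
for k,(a,b) in P.items():W[k],e=two(t,a,s,b);print(k,W[k],e)
for q in("stop","rest","foot"):
    A,B=W[q+"A"],W[q+"B"];d=A-B;print(q,(A+B)/2,np.linalg.norm(d),np.degrees(np.arctan2(-d[0],d[1])))
```

```text
stopA [0.504  0.0481 0.0989] 0.0010341104476501942
stopB [ 0.5186 -0.0122  0.1016] 0.0007502845131486666
restA [0.5414 0.0573 0.1632] 0.0011308947460722022
restB [ 0.5567 -0.002   0.1646] 0.0012954461894962364
footA [0.5268 0.0535 0.0846] 0.00121149833227419
footB [ 0.5419 -0.0051  0.086 ] 2.3026957220016897e-05
stop [0.5113 0.018  0.1003] 0.062059192724046565 13.58471988489592
rest [0.5491 0.0276 0.1639] 0.06125549217156659 14.422575454427314
foot [0.5344 0.0242 0.0853] 0.06051966960749494 14.407605284770304
```

Call:
carry_out:
  motion:
    - {"xyz": [0.004, 0.012, 0], "angular": [0, 0, -6]}
    - {"xyz": [0.011, 0.038, 0], "angular": [0, 0, -14]}
    - {"xyz": [0.018, 0.063, 0], "angular": [0, 0, -22]}
    - {"xyz": [0.025, 0.088, 0], "angular": [0, 0, -30]}
    - {"xyz": [0.032, 0.113, 0], "angular": [0, 0, -38]}
    - {"xyz": [0.039, 0.138, 0], "angular": [0, 0, -46]}
    - {"xyz": [0.046, 0.163, 0], "angular": [0, 0, -54]}
    - {"xyz": [0.053, 0.188, 0], "angular": [0, 0, -62]}
    - {"xyz": [0.06, 0.213, 0], "angular": [0, 0, -69]}
    - {"xyz": [0.067, 0.238, 0], "angular": [0, 0, -74]}
    - {"xyz": [0.071, 0.248, 0.005], "angular": [0, 0, -75]}
    - {"xyz": [0.071, 0.248, 0.005], "angular": [0, 0, -75]}
  hand: 0.48

```text
clock: 8.9
position: [0.5361, -0.2652, 0.2236]
ee_rot: [0.715, 0.699, -0.002, -0.001]
ft_force: [0.4, -0.1, -0.4]
grip_width: 0.477
grasp_force: 0.0
```

Run:
```python
from h import *
go((.538,-.2645,.118),-1.35)
s=camera("scene");o=get_obs()
print(proj(s,o["position"]))
cv2.imwrite("pics/c5.png",crop(s["img"],260,180,170,150,4))
```

```text
xyz [  0.7975   2.3997 105.628 ] ang [-0.2597  0.0493  0.1018] | at [ 0.5361 -0.2652  0.2236] t 8.9 F [ 0.3703 -0.0621 -0.4147] w 0.47696637227814825
[346.7985 249.3936]
```

View pics/c5.png

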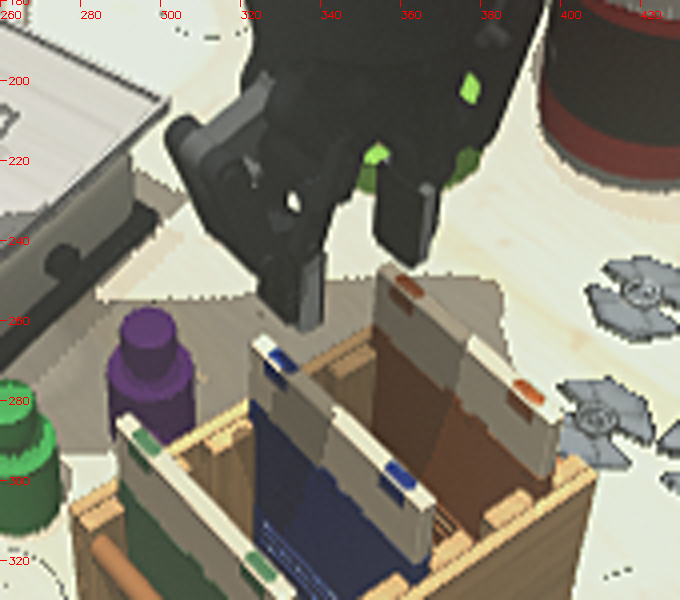

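The stand foot refines to (0.523,0.021) with yaw 14.1°. The fingertips at scene (332,258) and (360,244) straddle the blue tile's edge line, and their middle matches the projected TCP (347,249). Now descending.

Call:
carry_out:
  motion:
    - {"xyz": [0.001, 0.002, 0.01], "angular": [-0.2, 0, 0]}
    - {"xyz": [0.001, 0.0024, 0.03], "angular": [-0.2, 0, 0]}
    - {"xyz": [0.001, 0.0024, 0.05], "angular": [-0.2, 0, 0]}
    - {"xyz": [0.001, 0.0024, 0.07], "angular": [-0.2, 0, 0]}
    - {"xyz": [0.001, 0.0024, 0.085], "angular": [-0.2, 0, 0]}
    - {"xyz": [0.001, 0.0024, 0.097], "angular": [-0.2, 0, 0]}
    - {"xyz": [0.001, 0.0024, 0.104], "angular": [-0.2, 0, 0]}
    - {"xyz": [0.001, 0.0024, 0.106], "angular": [-0.2, 0, 0]}
    - {"xyz": [0.001, 0.0024, 0.106], "angular": [-0.2, 0, 0]}

```text
clock: 9.85
position: [0.5397, -0.263, 0.1205]
ee_rot: [0.714, 0.7, 0.001, 0.001]
ft_force: [-1.2, 0.8, -0.6]
grip_width: 0.48
grasp_force: 0.0
```

Call:
carry_out:
  motion:
    - {"xyz": [0, 0, 0], "angular": [0, 0, 0]}
    - {"xyz": [0, 0, 0], "angular": [0, 0, 0]}
    - {"xyz": [0, 0, 0], "angular": [0, 0, 0]}
    - {"xyz": [0, 0, 0], "angular": [0, 0, 0]}
    - {"xyz": [0, 0, 0], "angular": [0, 0, 0]}
    - {"xyz": [0, 0, 0], "angular": [0, 0, 0]}
  hand: 0
  grip_force: 40

```text
clock: 10.45
position: [0.5393, -0.2631, 0.1209]
ee_rot: [0.714, 0.7, 0.001, 0.001]
ft_force: [-3.6, 0.5, 5.4]
grip_width: 0.087
grasp_force: 39.2
```

Call:
carry_out:
  motion:
    - {"xyz": [0, 0, -0.004], "angular": [0, 0, 0]}
    - {"xyz": [0, 0, -0.012], "angular": [0, 0, 0]}
    - {"xyz": [0, 0, -0.024], "angular": [0, 0, 0]}
    - {"xyz": [0, 0, -0.038], "angular": [0, 0, 0]}
    - {"xyz": [0, 0, -0.052], "angular": [0, 0, 0]}
    - {"xyz": [0, 0, -0.066], "angular": [0, 0, 0]}
    - {"xyz": [0, 0, -0.08], "angular": [0, 0, 0]}
    - {"xyz": [0, 0, -0.096], "angular": [0, 0, 0]}
    - {"xyz": [0, 0, -0.115], "angular": [0, 0, 0]}
    - {"xyz": [0, 0, -0.135], "angular": [0, 0, 0]}
    - {"xyz": [0, 0, -0.155], "angular": [0, 0, 0]}
    - {"xyz": [0, 0, -0.175], "angular": [0, 0, 0]}

```text
clock: 11.65
position: [0.5391, -0.2629, 0.2972]
ee_rot: [0.714, 0.7, 0.002, 0.002]
ft_force: [-0.2, 0.0, -3.5]
grip_width: 0.086
grasp_force: 39.2
```

Run:
```python
from h import *
go((.523,.0212,.31),13.8)
s=camera("scene")
cv2.imwrite("pics/c6.png",crop(s["img"],230,130,190,200,3))
```

```text
xyz [283.7427 -21.6034 -12.966 ] ang [  0.2714   0.044  -14.9185] | at [ 0.5391 -0.2629  0.2972] t 11.65 F [-0.1884  0.0207 -3.4958] w 0.08596609252984903
```

View pics/c6.png

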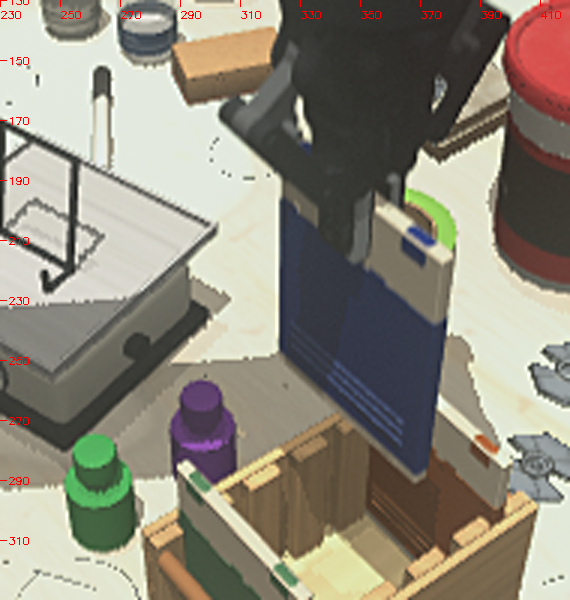

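The blue tile hangs upright, clear of the rack. Its foot corners are at scene (324,247) and (369,289), and the green and amber tiles are still in their slots. I'll check where the foot sits in the hand.

Run:
```python
from h import *
s=camera("scene");o=get_obs()
A=plane(s,(323.7,247.5),.186);B=plane(s,(369.3,289.3),.186);print(A,B,"mid",(A+B)/2,"len",np.linalg.norm(A-B),np.degrees(np.arctan2(*(A-B)[:2])))
th=np.radians(14);yw=np.radians(14.1);foot=np.array([.523,.0212,.091]);up=np.array([np.sin(th)*np.cos(yw),np.sin(th)*np.sin(yw),np.cos(th)])
tcp=foot+.111*up;print("tcp contact",tcp)
go(tcp+[0,0,.11],14.1,0)
```

```text
[ 0.537  -0.2144  0.186 ] [ 0.5352 -0.314   0.186 ] mid [ 0.5361 -0.2642  0.186 ] len 0.09969005568138901 1.0184909343310986
tcp contact [0.549  0.0277 0.1987]
xyz [291.5176   3.3966 -10.4284] ang [  0.4758   0.1459 -15.2192] | at [ 0.54   -0.2637  0.2987] t 11.75 F [-0.4184 -0.0934 -2.6143] w 0.08458226322856412
```

The foot length reads 99.7 mm, and its middle agrees with the TCP within 1 mm, so the tile hangs true. Carrying it over.

Call:
carry_out:
  motion:
    - {"xyz": [0.006, 0, -0.006], "angular": [0, 0, -0.3]}
    - {"xyz": [0.024, 0, -0.01], "angular": [0, 0, -1.2]}
    - {"xyz": [0.052, 0, -0.0104], "angular": [0, 0, -2.6]}
    - {"xyz": [0.084, 0.001, -0.0104], "angular": [0, 0, -4.2]}
    - {"xyz": [0.117, 0.001, -0.0104], "angular": [0, 0, -6]}
    - {"xyz": [0.15, 0.002, -0.0104], "angular": [0, 0, -7.8]}
    - {"xyz": [0.183, 0.002, -0.0104], "angular": [0, 0, -9.5]}
    - {"xyz": [0.216, 0.003, -0.0104], "angular": [0, 0, -11.3]}
    - {"xyz": [0.246, 0.003, -0.0104], "angular": [0, 0, -13]}
    - {"xyz": [0.27, 0.0034, -0.0104], "angular": [0, 0, -14.2]}
    - {"xyz": [0.286, 0.0034, -0.0104], "angular": [0.2, 0, -15]}
    - {"xyz": [0.2915, 0.0034, -0.0104], "angular": [0.4, 0, -15.2]}

```text
clock: 12.95
position: [0.5479, 0.0303, 0.3053]
ee_rot: [0.614, 0.789, -0.002, -0.002]
ft_force: [0.3, -0.9, -2.1]
grip_width: 0.091
grasp_force: 39.2
```

Run:
```python
from h import *
go((.549,.0277,.23),14.1,14)
```

```text
xyz [-2.793   0.8059 75.2695] ang [13.7417 -0.0016  0.1243] | at [0.5479 0.0303 0.3053] t 12.95 F [ 0.2902 -0.9102 -2.1357] w 0.0908305186607354
```

Call:
carry_out:
  motion:
    - {"xyz": [-0.001, 0, -0.004], "angular": [2, 0, 0]}
    - {"xyz": [-0.002, 0.0003, -0.004], "angular": [5, 0, 0]}
    - {"xyz": [-0.0028, 0.0008, -0.004], "angular": [9, 0, 0.1]}
    - {"xyz": [-0.0028, 0.0008, -0.004], "angular": [12.5, 0, 0.1]}
    - {"xyz": [-0.0028, 0.0008, 0.0], "angular": [13.7, 0, 0.1]}
    - {"xyz": [-0.0028, 0.0008, 0.01], "angular": [13.7, 0, 0.1]}
    - {"xyz": [-0.0028, 0.0008, 0.025], "angular": [13.7, 0, 0.1]}
    - {"xyz": [-0.0028, 0.0008, 0.04], "angular": [13.7, 0, 0.1]}
    - {"xyz": [-0.0028, 0.0008, 0.055], "angular": [13.7, 0, 0.1]}
    - {"xyz": [-0.0028, 0.0008, 0.066], "angular": [13.7, 0, 0.1]}
    - {"xyz": [-0.0028, 0.0008, 0.073], "angular": [13.7, 0, 0.1]}
    - {"xyz": [-0.0028, 0.0008, 0.075], "angular": [13.7, 0, 0.1]}

```text
clock: 14.15
position: [0.5489, 0.026, 0.2299]
ee_rot: [0.611, 0.782, -0.096, -0.075]
ft_force: [0.2, 0.0, -3.6]
grip_width: 0.084
grasp_force: 39.2
```

Run:
```python
from h import *
go((.549,.0277,.204),14.1,14)
s=camera("scene");t=camera("top")
cv2.imwrite("pics/c7.png",np.hstack([crop(s["img"],180,110,130,170,3),crop(t["img"],168,232,132,170,3)]))
```

```text
xyz [ 1.6368  6.7222 25.0353] ang [ 0.0548 -0.0276 -0.1102] | at [0.5489 0.026  0.2299] t 14.15 F [ 0.1686  0.0017 -3.5816] w 0.08446337845059397
```

View pics/c7.png

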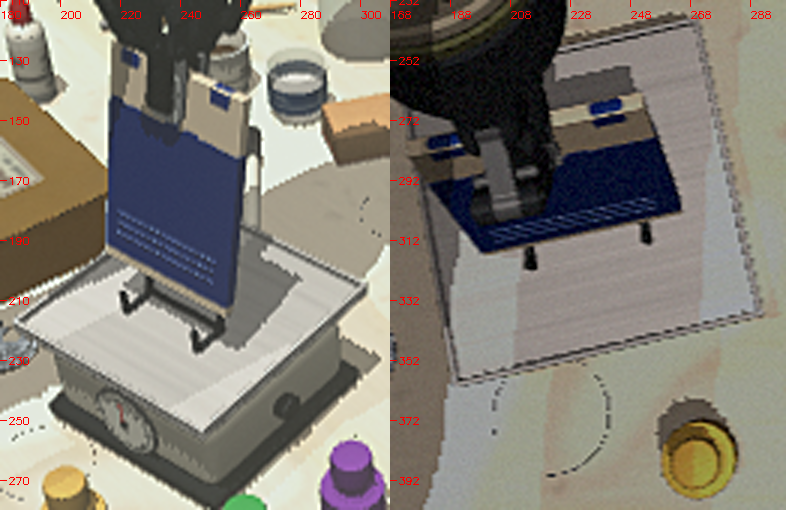

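The scene view shows the tilted tile above the stand, with foot corners at (216,192) and (257,212). In the top view they are at (200,316) and (265,302), with the stops just in front. I'll check the foot against the stand before the final descent.

Run:
```python
from h import *
s=camera("scene");t=camera("top")
yw=np.radians(14.1);ex=np.array([np.cos(yw),np.sin(yw),0]);ey=np.array([-ex[1],ex[0],0]);f=np.array([.523,.0212,0])
L,e1=two(t,(200.3,315.5),s,(215.8,192.3));Rr,e2=two(t,(265,302.3),s,(257,212.5))
print(L,Rr,e1,e2,np.linalg.norm(L-Rr))
m=(L+Rr)/2+ex*.004;print("foot rel stand x,y",(m-f)@ex,(m-f)@ey,"z",m[2],"yaw",np.degrees(np.arctan2(-(L-Rr)[0],(L-Rr)[1])))
```

```text
[0.5089 0.0641 0.1253] [ 0.5335 -0.0314  0.1274] 0.0024308573402656818 0.0032327238156954524 0.09869318728812099
foot rel stand x,y 0.0010519821866708822 -0.004271284265730219 z 0.12634410774643515 yaw 14.424200120110564
```

Call:
carry_out:
  motion:
    - {"xyz": [0.001, 0.0012, 0.0049], "angular": [0, 0, 0]}
    - {"xyz": [0.003, 0.0029, 0.0116], "angular": [0, 0, 0]}
    - {"xyz": [0.003, 0.0044, 0.0175], "angular": [0, 0, 0]}
    - {"xyz": [0.003, 0.0056, 0.0223], "angular": [0, 0, 0]}
    - {"xyz": [0.003, 0.0063, 0.0252], "angular": [0, 0, 0]}
    - {"xyz": [0.003, 0.0063, 0.0252], "angular": [0, 0, 0]}
    - {"xyz": [0.003, 0.0063, 0.0252], "angular": [0, 0, 0]}

```text
clock: 15.05
position: [0.5486, 0.0288, 0.2048]
ee_rot: [0.611, 0.782, -0.095, -0.074]
ft_force: [-0.6, -0.3, -2.5]
grip_width: 0.089
grasp_force: 39.2
```

Call:
carry_out:
  motion:
    - {"xyz": [0, 0.0005, 0.0019], "angular": [0, 0, 0]}
    - {"xyz": [0, 0.0007, 0.0029], "angular": [0, 0, 0]}
    - {"xyz": [0, 0.001, 0.0039], "angular": [0, 0, 0]}
    - {"xyz": [0, 0.001, 0.0039], "angular": [0, 0, 0]}
    - {"xyz": [0, 0.001, 0.0039], "angular": [0, 0, 0]}

```text
clock: 15.55
position: [0.5486, 0.0288, 0.2007]
ee_rot: [0.611, 0.782, -0.095, -0.074]
ft_force: [-0.4, -1.5, -4.2]
grip_width: 0.082
grasp_force: 39.2
```

Call:
carry_out:
  motion:
    - {"xyz": [0, 0.0002, 0.001], "angular": [0, 0, 0]}
    - {"xyz": [0, 0.0005, 0.0019], "angular": [0, 0, 0]}
    - {"xyz": [0, 0.0005, 0.0019], "angular": [0, 0, 0]}
    - {"xyz": [0, 0.0005, 0.0019], "angular": [0, 0, 0]}

```text
clock: 15.95
position: [0.5486, 0.0288, 0.1987]
ee_rot: [0.611, 0.782, -0.095, -0.074]
ft_force: [0.5, 0.9, -3.3]
grip_width: 0.086
grasp_force: 39.3
```

Call:
carry_out:
  motion:
    - {"xyz": [0, 0.0002, 0.001], "angular": [0, 0, 0]}
    - {"xyz": [0, 0.0005, 0.0019], "angular": [0, 0, 0]}
    - {"xyz": [0, 0.0005, 0.0019], "angular": [0, 0, 0]}
    - {"xyz": [0, 0.0005, 0.0019], "angular": [0, 0, 0]}

```text
clock: 16.35
position: [0.5487, 0.0289, 0.1968]
ee_rot: [0.611, 0.782, -0.095, -0.074]
ft_force: [0.1, 0.6, -1.6]
grip_width: 0.089
grasp_force: 39.5
```

Run:
```python
from h import *
F=[]
for i in range(6):
    s=camera("scene");F.append(get_obs()["ft_force"])
print(np.mean(F,0),np.std(F,0),get_obs()["position"])
cv2.imwrite("pics/c8.png",crop(s["img"],190,150,100,115,5))
```

```text
[-0.2268 -0.2678 -1.7473] [0.3499 0.4598 0.5336] [0.5487 0.0288 0.1968]
```

View pics/c8.png

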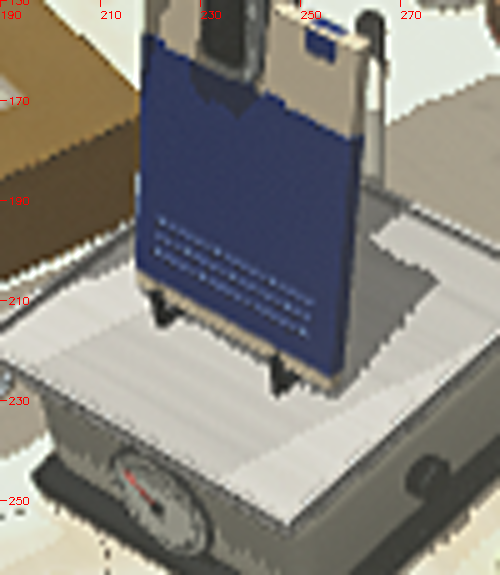

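The foot is behind both stops (scene (222,212) and (246,226)), the wires are taking load, and the dial needle has moved. The tile sits about 3 mm off across, within tolerance. Lowering 2 mm more, then releasing slowly.

Call:
carry_out:
  motion:
    - {"xyz": [0, 0.0002, 0.001], "angular": [0, 0, 0]}
    - {"xyz": [0, 0.0005, 0.0019], "angular": [0, 0, 0]}
    - {"xyz": [0, 0.0005, 0.0019], "angular": [0, 0, 0]}
    - {"xyz": [0, 0.0005, 0.0019], "angular": [0, 0, 0]}
  grip_force: 20

```text
clock: 17.05
position: [0.5487, 0.0289, 0.1948]
ee_rot: [0.611, 0.782, -0.095, -0.074]
ft_force: [0.6, -0.1, -0.7]
grip_width: 0.085
grasp_force: 39.7
```

Call:
carry_out:
  motion:
    - {"xyz": [0, 0, 0], "angular": [0, 0, 0]}
    - {"xyz": [0, 0, 0], "angular": [0, 0, 0]}
    - {"xyz": [0, 0, 0], "angular": [0, 0, 0]}
    - {"xyz": [0, 0, 0], "angular": [0, 0, 0]}
    - {"xyz": [0, 0, 0], "angular": [0, 0, 0]}
  hand: 0.15

```text
clock: 17.55
position: [0.5487, 0.0288, 0.1948]
ee_rot: [0.611, 0.782, -0.095, -0.074]
ft_force: [0.5, 1.1, -1.0]
grip_width: 0.148
grasp_force: 0.2
```

Call:
carry_out:
  motion:
    - {"xyz": [0, 0, 0], "angular": [0, 0, 0]}
    - {"xyz": [0, 0, 0], "angular": [0, 0, 0]}
    - {"xyz": [0, 0, 0], "angular": [0, 0, 0]}
    - {"xyz": [0, 0, 0], "angular": [0, 0, 0]}
    - {"xyz": [0, 0, 0], "angular": [0, 0, 0]}
    - {"xyz": [0, 0, 0], "angular": [0, 0, 0]}
  hand: 0.45

```text
clock: 18.15
position: [0.5487, 0.0289, 0.1948]
ee_rot: [0.611, 0.782, -0.095, -0.074]
ft_force: [-0.8, 0.4, 0.4]
grip_width: 0.452
grasp_force: 0.0
```

Call:
carry_out:
  motion:
    - {"xyz": [0, 0, -0.005], "angular": [0, 0, 0]}
    - {"xyz": [0, 0, -0.015], "angular": [0, 0, 0]}
    - {"xyz": [0, 0, -0.03], "angular": [0, 0, 0]}
    - {"xyz": [0, 0, -0.05], "angular": [0, 0, 0]}
    - {"xyz": [0, 0, -0.07], "angular": [0, 0, 0]}
    - {"xyz": [0, 0, -0.09], "angular": [0, 0, 0]}
    - {"xyz": [0, 0, -0.11], "angular": [0, 0, 0]}
    - {"xyz": [0, 0, -0.11], "angular": [0, 0, 0]}
    - {"xyz": [0, 0, -0.11], "angular": [0, 0, 0]}

```text
clock: 19.05
position: [0.5745, 0.0352, 0.302]
ee_rot: [0.611, 0.782, -0.095, -0.074]
ft_force: [0.6, -0.2, -1.0]
grip_width: 0.452
grasp_force: 0.0
```

Run:
```python
from h import *
s=camera("scene");t=camera("top")
cv2.imwrite("pics/c9.png",np.hstack([crop(s["img"],180,130,130,190,3),crop(t["img"],168,232,132,190,3)]))
```

```text
(no output)
```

View pics/c9.png

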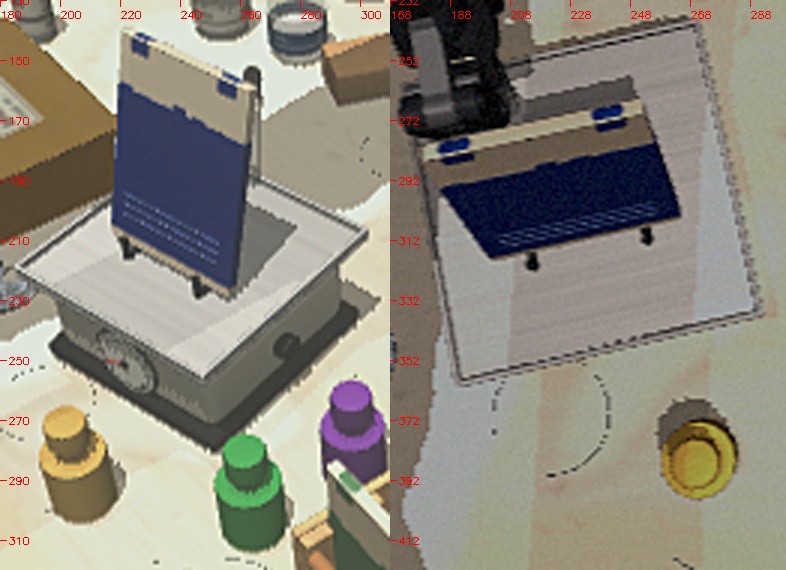

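The tile stands behind both stops and leans on the rest, with foot corners at scene (218,206) and (257,230). The gripper is clear and the weight is upright. A quick check on the numbers:

Run:
```python
from h import *
s=camera("scene");t=camera("top")
yw=np.radians(14.1);ex=np.array([np.cos(yw),np.sin(yw),0]);ey=np.array([-ex[1],ex[0],0]);f=np.array([.523,.0212,0])
g=lambda a,b:two(t,a,s,b)[0]
TL,TR,FL,FR=g((179.5,285),(220.3,141)),g((251.5,267),(264.5,158)),g((201.3,317.7),(217.8,205.7)),g((264.7,304),(257.3,229.3))
m=(FL+FR)/2+ex*.004;print("foot",(m-f)@ex,(m-f)@ey,m[2])
u=(TL+TR-FL-FR)/2;print("len",np.linalg.norm(u),"lean",np.arctan2(u@ex,u[2]),"side",np.arctan2(u@ey,u[2]));d=FL-FR;print("yaw",np.degrees(np.arctan2(-d[0],d[1])),get_obs()["clock"])
```

```text
foot 0.0019317019036732812 0.00021111131206868894 0.08531297105304694
len 0.13919921647822472 lean 0.2654566609014326 side -0.0029026331680623908
yaw 14.535266389119299 19.25
```

All within limits: foot offset (2, 0) mm, lean 0.265 rad, yaw within 0.5°.

```bash
python3 -c "
from workcell import *
print(hand_in())"
```

```text
the job is handed in; nothing more can be done
None
```

The job is handed in at about 19 s of the 56 s: the check weight stands upright on the bench, and the blue tile leans in the stand on the scale (foot about 2 mm off centre, lean 0.27 rad by camera). No judging result came back, and the pan joint value could not be read directly.

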